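# Latch the pump head and set its pressure nut

## Task

Get the tubing pump's head ready: first slide the barrel bolt on top of the pump fully home into its keeper, then screw the round knurled nut down (clockwise) until it bottoms out and back it off a quarter turn. Finish while still gripping the nut at that setting, so that it cannot creep, and leave everything else on the bench where it stands.

Things in the scene. Friction and masses are not known exactly. Their poses are not given: they have to be found in the camera images.
- pump: Tubing pump, fixed: low white box 170 (its x) x 250 (its y) x 80 mm with a black cover, whose top is 92 mm above the bench. Origin: centre of its underside, z up. Control panel on its -x face, roller wheel on its +x face. On the cover: the barrel bolt, along the pump's y at x = +20 mm, and the knurled nut on an upright stud at x = -30, y = -75 mm over a boss 28 mm wide and 28 mm high.
- keeper (a point): Centre of the keeper, a steel bracket fixed at the pump's +y end, 27 mm across and 16 mm long. Two like straps, 10 mm long, guide the bolt, centred 30 and 130 mm from the keeper towards the pump's -y. Straps and keeper rise to 118 mm above the bench; the bolt's handle travels between the straps. Axes as the pump's.
- bolt (a joint): Travel of the barrel bolt (m): 0 = fully drawn back, 0.045 = fully home in the keeper (end stop); it grows as the bolt slides towards the pump's +y. Starts between 0 and 0.012. Sliding friction about 2 N; stays where it is left.
- bolt_handle (a point): A point on the axis of the bolt's handle, 12 mm below its top. The handle is an upright steel pin 14 mm in diameter whose free part rises from the 13 mm bolt rod (rod top about 110 mm above the bench) to 143.5 mm above the bench; this point is at 131.5 mm. It moves with the bolt.
- nut_turn (a joint): Turn of the nut (rad): 0 = screwed down until it bottoms out on its boss (hard stop), growing as it is unscrewed, counter-clockwise seen from above; a quarter turn is 1.57. Right-hand thread, 4 mm rise a turn. Starts between 2.2 and 3.8. It is already on the thread and turns with about 0.06 N m of friction; it stays where it is left.
- nut: The knurled nut: aluminium disc 40 mm in diameter, 26 mm high, axis vertical. Origin: centre of its underside, 120 mm above the bench when bottomed out. A raised dark steel ridge on its top runs from the middle to the rim along the nut's own x axis; it lies along the pump's +x when the nut is bottomed out. The 12 mm stud stands up through it to 162 mm above the bench.
- nut_grip (a point): Centre of the nut, half-way up its 26 mm height (133 mm above the bench when bottomed out).
- beaker: Bystander: empty glass beaker 84 mm across, 110 mm high, standing. Origin: centre of its underside.
- bottle: Bystander: closed brown glass bottle 66 mm across, 130 mm high, standing. Origin: centre of its underside.
- jar: Bystander: closed white plastic jar 56 mm across, 60 mm high, standing. Origin: centre of its underside.
- dish: Bystander: shallow aluminium dish 110 mm across, 18 mm high. Origin: centre of its underside.
- pipette: Bystander: hand pipette lying down, 240 mm long, 26 mm thick; long axis its x. Origin: on the bench near its middle.
- rack: Bystander: white tube rack 60 x 140 x 45 mm with ten holes, empty. Origin: centre of its underside.
- syringe: Bystander: clear syringe lying down, 135 mm long, 25 mm thick, 40 mm across its flange; long axis its x. Origin: on the bench near its middle.
- bung: Bystander: cork bung 24 mm across, 22 mm high, standing on the pump's cover near the corner +x, -y. Origin: centre of its underside.

How it is judged:
On the way, in this order (a step that is already met when the one before it is completed fails the run):
1. the barrel bolt is fully home in its keeper (value of joint bolt above 0.04 m), for 0.2 s.
2. the nut has bottomed out (value of joint nut_turn below 0.1 rad and value of joint bolt above 0.04 m), for 0.2 s.
At the end, for the whole second after the job is handed in: The bolt is within 5 mm of its home stop, the nut stands a quarter turn (1.57 rad, give or take 0.3) above its bottomed-out position, and the fingers still grip it with more than 4 N (value of joint bolt above 0.04 m and value of joint nut_turn between 1.27 and 1.87 rad and contact force between the fingers and nut above 4 N); the arm keeps its last pose, push and grip.
It fails at once if a bystander is moved by more than 30 mm (distance of any of beaker, bottle, jar, dish, pipette, rack, syringe, bung from where it was at the start of the episode above 0.03 m).
It also fails if it takes over 58 s, if anything falls off the work surface, if the arm or the gripper's body presses on something with over 40 N, if the wrist force passes 120 N, or if a joint passes its speed limit or range.

## Robot

A 6-joint arm with a two-finger parallel gripper is mounted at the origin on the work surface. World frame = base frame: x ahead of the robot, y to its left, z up, the work surface at z = 0. Lengths are in m, angles in rad, forces in N, time in s.
With the tool pointing down it reaches from about 0.35 to 0.925 m from the base axis. Payload 6.4 kg.
Tool frame: the origin (TCP) lies on the mounting face of the last link; the fingertips stand 173 mm ahead of it and the grasp point (between the pads) lies 155 mm ahead of it; z points along the fingers, y is the direction in which the jaws open and shut (so a half turn about z gives the same grasp; the last joint's range is limited). The gripper opens to 85 mm and grips with 20 to 120 N. Pads are 22 mm wide; open, the fingers measure 114 mm over their backs; the gripper's body (76 mm by 85 mm) begins 54 mm behind the grasp point. The pads swing forward as they close: fully open they stand 13 mm farther back than shut.
Start: joints at [-1.338, 0.245, 1.558, -0, 1.339, -0.174], TCP at [0.257, -0.597, 0.405] pointing down, gripper open.
Joint ranges: [-3.13, 3.13], [-1.02, 2.26], [0.13, 2.54], [-0.95, 4.09], [0.21, 2.88], [-2.74, 2.74]. Speed limits (rad/s): [2.57, 2.57, 3.14, 3.14, 3.14, 3.14].

## Interface

Orientations are given as a unit quaternion [w, x, y, z].
In Python, from workcell import arm, imaging gives the robot as it stands.
- The arm moves only by the tool carry_out, never from a script. Its argument "plan" is one flat list of numbers, 4 for each row, row after row: the shift along the world's x, y, z in cm, then the turn about the world's z in rad. A call has 1 to 20 rows; each row shifts and turns the pose as measured when the row begins; what a row does not reach is not made up. A row lasts 1/12 s, in which the tool goes at most 41.7 mm and 7.16 degrees, less where a joint would pass 70% of its speed; a pose out of reach is approached as far as the arm can. A call with a gripper value outside its range is refused whole. "hand" is the closure, from -1 (fully open) to 1 (shut), set as the call begins (left out, the last holds). The fingers move at their own pace and stop on an object; "grip_force" is the grip in N (left out, the last holds). Time passes only in rows, so rows that do not move let the fingers close. It gives the time, the measured TCP pose, the force and the opening at its end, in the units of the state.
- arm.get_state(): the state, without advancing time (a new reading comes with each control period).
- imaging.capture(name): name is "side" or "top"; returns a dict with "frame" (400x640x3 uint8, red, green, blue), "range_z" (400x640 float32, m along the optical axis (not along the pixel's ray), 0 where there is no reading), "camera_matrix" (3x3 intrinsics, pixels), "R" (3x3) and "t" (3): a world point X has camera coordinates R X + t. Camera axes: x right, y down, z forward; pixel columns grow to the right and rows downward; lengths in m; the calibration is good to about 2 mm. A picture is of the moment at which its call begins.
- arm.sign_off(): hands the job in, once; it reports no verdict.
The state is a dict: "clock": time; "joint_positions": joint angles; "qvel": joint speeds; "joint_torque": joint torques, N m; "position": TCP position; "eef_rot": TCP orientation; "wrist_force": force on the tool from outside, world axes, zero at the start; "moment": the same for the moment, N m; "finger_gap": opening from 0.0 (shut) to 1.0 (fully open).
Only numpy, scipy, OpenCV 4.12 (cv2) and the standard library are available. Lean on these libraries where they do the work, as an engineer would, in place of code of your own. Each camera call takes 0.05 s, during which the arm holds its last target.

## Working session

There is one attempt and no reset: what is moved stays moved. The work goes in short steps, Python scripts to look and compute and a tool call to move; the robot and the scene stay as the last step left them, time stands still between calls to the robot, and variables do not carry over. Pictures are saved under pics/ and viewed, and the job is handed in when it is done.

Besides the shell and the picture viewer there is one more tool, called by a JSON object that holds its "op" and its "data", one argument or row to a line. carry_out: Moves the arm, as the interface text tells. Its arguments: {"type":"object","properties":{"plan":{"type":"array"},"hand":{"type":"number"},"grip_force":{"type":"number"}},"required":["plan"]}

```bash
mkdir -p pics; cat > h.py <<'E'
import numpy as np, cv2, pickle
from workcell import arm, imaging
def cap(n,tag):
    c=imaging.capture(n); pickle.dump(c,open(f'pics/{tag}.pkl','wb'))
    cv2.imwrite(f'pics/{tag}.png',c['frame'][:,:,::-1]); return c
def load(tag): return pickle.load(open(f'pics/{tag}.pkl','rb'))
def crop(tag,x0,y0,x1,y1,s,out):
    c=load(tag); im=c['frame'][y0:y1,x0:x1,::-1]
    cv2.imwrite(f'pics/{out}.png',cv2.resize(im,None,fx=s,fy=s,interpolation=cv2.INTER_CUBIC))
def ray(c,u,v,z):  # intersect pixel ray with world plane z
    K=c['camera_matrix'];R=c['R'];t=c['t']
    d=R.T@np.linalg.solve(K,[u,v,1.]);o=-R.T@t
    return o+d*(z-o[2])/d[2]
def proj(c,X):
    p=c['camera_matrix']@(c['R']@np.array(X)+c['t']);return p[:2]/p[2]
def pts(c):
    Z=c['range_z'];v,u=np.indices(Z.shape)
    K=c['camera_matrix'];d=np.stack([(u-K[0,2])/K[0,0]*Z,(v-K[1,2])/K[1,1]*Z,Z],-1)
    return (d-c['t'])@c['R']
E
python3 - <<'E'
from h import *
for n in('top','side'):
    c=cap(n,n+'0'); print(n,c['camera_matrix'],-c['R'].T@c['t'],c['R'])
print(arm.get_state())
E
```

```text
top [[463.19908349   0.         320.72783893]
 [  0.         463.19908349 199.58613316]
 [  0.           0.           1.        ]] [0.37462668 0.05273489 1.48384078] [[ 0.00771778 -0.99992729 -0.00926503]
 [-0.9898311  -0.00632313 -0.14210706]
 [ 0.14203815  0.01026756 -0.98980793]]
side [[422.86961639   0.         321.35344617]
 [  0.         422.86961639 201.01588002]
 [  0.           0.           1.        ]] [-0.156028    0.7128933   0.68587313] [[-0.66671792 -0.74530756  0.00196315]
 [-0.38640759  0.34340773 -0.8560142 ]
 [ 0.63731969 -0.57147858 -0.51694858]]
{'clock': 0.1, 'joint_positions': array([-1.33809270e+00,  2.45747482e-01,  1.55889887e+00, -1.18206196e-05,
        1.33869460e+00, -1.74078843e-01]), 'qvel': array([ 0.00010074, -0.00258865, -0.00431194,  0.00018329,  0.00105668,
       -0.00152013]), 'joint_torque': array([ 4.64091463e-04, -4.30673182e+01, -3.27128577e+01, -1.38386217e-04,
        2.87143506e-03,  2.60154804e-07]), 'position': array([ 0.25714617, -0.59675049,  0.40368454]), 'eef_rot': array([-8.73605998e-04,  9.79386559e-01,  2.01993078e-01, -3.13679247e-05]), 'wrist_force': array([0.27680296, 0.36483159, 0.30414392]), 'moment': array([ 0.01582212,  0.02047326, -0.0442712 ]), 'finger_gap': 1.0011564470526095}
```

View pics/top0.png

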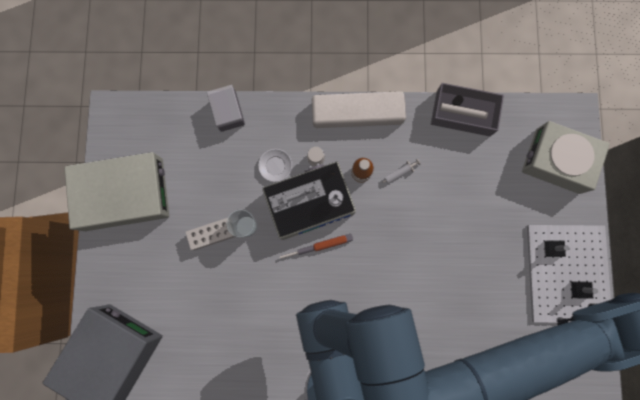

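View pics/side0.png

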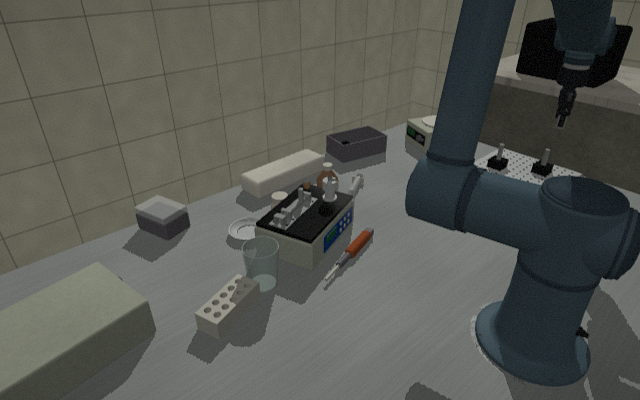

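Top view: pump at about (308,200), nut at (335,198), bolt along (275-340,190). Enlarging both views.

```bash
python3 - <<'E'
from h import *
crop('top0',255,155,365,243,7,'tc')
crop('side0',245,165,365,265,6.5,'sc')
E
```

```text
(no output)
```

View pics/tc.png

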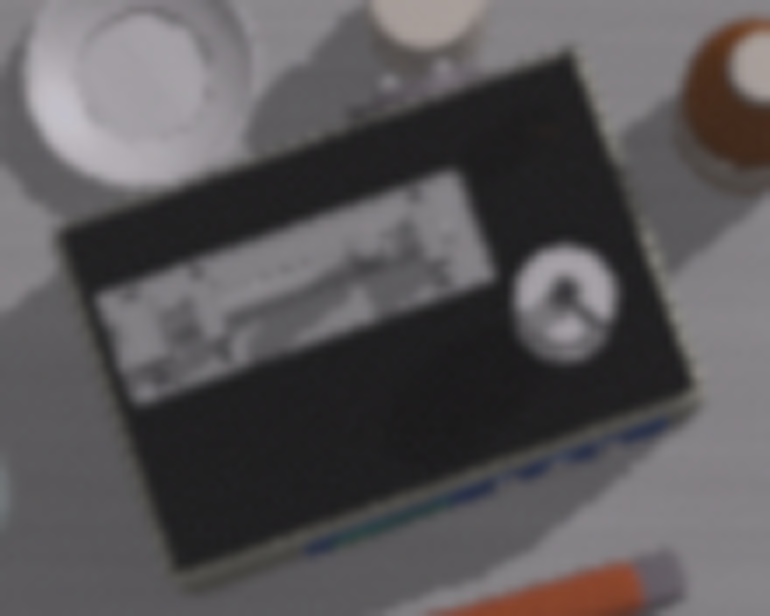

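View pics/sc.png

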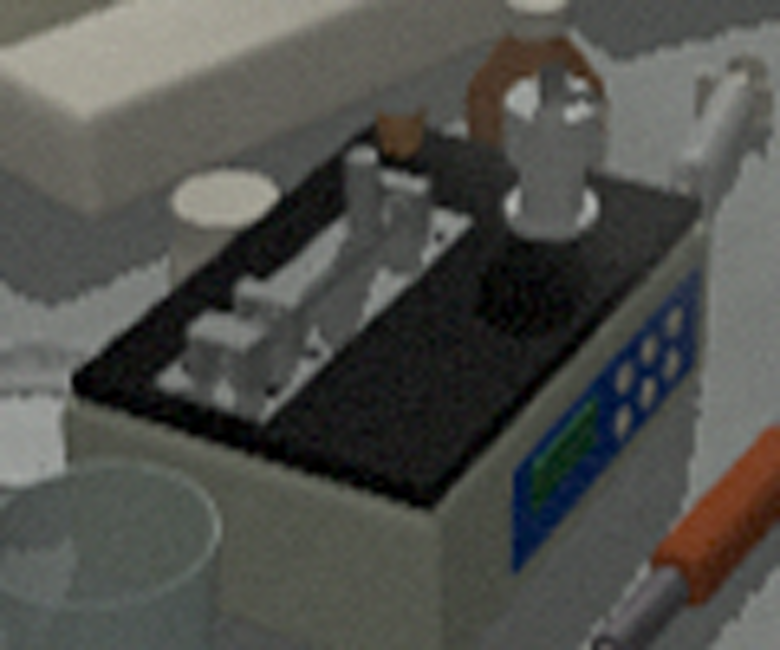

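```bash
python3 - <<'E'
from h import *
from scipy.optimize import least_squares
T=load('top0');S=load('side0')
tp=lambda x,y:(255+x/7-.4,155+y/7-.4); sp=lambda x,y:(245+x/6.5-.4,165+y/6.5-.4)
cs=[ray(T,*tp(*q),.092) for q in[(63,235),(572,55),(692,388),(178,570)]]
cs=np.array(cs);print('corners',cs[:,:2]*1000); 
print([np.linalg.norm(cs[i]-cs[i-1]) for i in range(4)])
ctr=cs.mean(0);print('ctr',ctr)
# order: +x+y, +x-y, -x-y, -x+y
ex=(cs[0]+cs[1]-cs[2]-cs[3])[:2];yaw=np.arctan2(ex[1],ex[0]);print('yaw',yaw)
def W(x,y,z):
    c,s=np.cos(yaw),np.sin(yaw);return np.array([ctr[0]+c*x-s*y,ctr[1]+s*x+c*y,z])
print('nut pred',W(-.03,-.075,.15),'obs top',ray(T,*tp(565,290),.162),'ring',ray(T,*tp(567,300),.15), 'side stud top',ray(S,*sp(552,66),.162))
h=ray(S,*sp(362,153),.1435);print('handle side',h)
c,s=np.cos(yaw),np.sin(yaw)
d=h[:2]-ctr[:2];print('handle pump frame',c*d[0]+s*d[1],-s*d[0]+c*d[1])
hs=[]
for k in[(-.125,-.085)]:pass
for n,X in dict(stud=W(-.03,-.075,.162),hA=W(.02,0.0,.1435),hB=W(.02,-.03,.1435)).items(): print(n,(proj(T,X)-[254.6,154.6])*7,(proj(S,X)-[244.6,164.6])*6.5)
P=pts(T)
m=(P[...,2]>.1)&(P[...,2]<.2)
for v in range(160,240):
    pass
M=P.reshape(-1,3);d=M[:,:2]-ctr[:2];L=np.c_[c*d[:,0]+s*d[:,1],-s*d[:,0]+c*d[:,1],M[:,2]]
k=(abs(L[:,0]-.02)<.02)&(abs(L[:,1])<.13)&(L[:,2]>.125)&(L[:,2]<.2);print('handle depth pts',L[k].round(4))
k=(np.hypot(L[:,0]+.03,L[:,1]+.075)<.03)&(L[:,2]>.13)&(L[:,2]<.2);print('nut',np.median(L[k],0),L[k].mean(0),k.sum(),np.percentile(L[k][:,2],[10,50,90]))
P=pts(S).reshape(-1,3);d=P[:,:2]-ctr[:2];L=np.c_[c*d[:,0]+s*d[:,1],-s*d[:,0]+c*d[:,1],P[:,2]]
k=(abs(L[:,0]-.02)<.02)&(abs(L[:,1])<.13)&(L[:,2]>.122)&(L[:,2]<.2);print('handle S',L[k].mean(0),L[k].max(0),L[k].min(0))
k=(np.hypot(L[:,0]+.03,L[:,1]+.075)<.03)&(L[:,2]>.13)&(L[:,2]<.2);print('nut S',L[k].mean(0),L[k].max(0),L[k].min(0))
E
```

```text
corners [[608.41560581 241.69385266]
 [689.81947589  20.2078328 ]
 [543.08835502 -32.04898867]
 [462.97163757 188.59566873]]
[np.float64(0.15483334600205811), np.float64(0.235971708172525), np.float64(0.15575877896104676), np.float64(0.23473975643903064)]
ctr [0.57607377 0.10461209 0.092     ]
yaw 0.34607654940203764
nut pred [0.57329316 0.02388249 0.15      ] obs top [0.57495071 0.02443751 0.162     ] ring [0.57256969 0.02333568 0.15      ] side stud top [0.57647797 0.02696498 0.162     ]
handle side [0.59768566 0.11104728 0.1435    ]
handle pump frame 0.022513420918791306 -0.0012773074526978186
stud [566.3339961  293.98502221] [562.77174346  66.37827901]
hA [356.59714502 248.26707831] [365.75498376 155.84294292]
hB [424.16639059 224.72964549] [403.23443685 124.1911313 ]
handle depth pts [[ 0.0277 -0.0042  0.1461]
 [ 0.0275 -0.0071  0.1415]
 [ 0.0233 -0.027   0.1258]
 [ 0.0269 -0.0006  0.1402]
 [ 0.0251 -0.0033  0.1452]
 [ 0.0246 -0.0061  0.1423]
 [ 0.0228 -0.0087  0.1472]
 [ 0.0233  0.0005  0.1449]
 [ 0.0226 -0.0023  0.143 ]
 [ 0.021  -0.005   0.1467]
 [ 0.0208 -0.0079  0.1422]
 [ 0.0217 -0.0109  0.1309]
 [ 0.0199  0.0015  0.1486]
 [ 0.0209 -0.0014  0.1368]
 [ 0.0187 -0.0041  0.144 ]
 [ 0.0174 -0.0068  0.1456]
 [ 0.0175 -0.0097  0.1391]
 [ 0.0185  0.0024  0.1397]
 [ 0.0164 -0.0003  0.1465]
 [ 0.0157 -0.0031  0.1453]
 [ 0.0155 -0.0059  0.1403]
 [ 0.0165  0.0004  0.1294]
 [ 0.0149 -0.0023  0.1326]]
nut [-0.03014935 -0.07393322  0.1488629 ] [-0.02956086 -0.07372245  0.14916324] 160 [0.14346914 0.1488629  0.15738671]
handle S [0.02045653 0.0015738  0.1334338 ] [0.02814625 0.0077819  0.14347972] [ 0.01461596 -0.00790348  0.12207678]
nut S [-0.03114708 -0.06406895  0.14403215] [-0.00716142 -0.04937067  0.1612626 ] [-0.04795849 -0.09026729  0.13002893]
```

{"op": "carry_out", "data": {
  "plan": [1.7,3.5,0,0.076,1.7,3.5,0,0.076,1.7,3.5,0,0.076,1.7,3.5,0,0.076,1.7,3.5,0,0.076,1.7,3.5,0,0.076,1.7,3.5,0,0.076,1.7,3.5,0,0.076,1.7,3.5,0,0.076,1.7,3.5,0,0.076,1.7,3.5,0,0.076,1.7,3.5,0,0.076,1.7,3.5,0,0.076,1.7,3.5,0,0.076,1.7,3.5,0,0.076,1.7,3.5,0,0.076,1.7,3.5,0,0.076,1.7,3.5,0,0.076,1.7,3.5,0,0.076,0,0,0,0],
  "hand": -1
}}

```text
clock: 1.77
position: [0.5823, 0.1035, 0.3943]
eef_rot: [-0.005, 0.575, 0.818, -0.003]
wrist_force: [-0.5, 0.3, 0.1]
finger_gap: 0.996
```

{"op": "carry_out", "data": {
  "plan": [0.5,0.2,-1.5,0,0.5,0.2,-1.5,0,0.5,0.15,-1.5,0,0,0,-1.5,0,0,0,-0.8,0,0,0,0,0]
}}

```text
clock: 2.27
position: [0.5975, 0.113, 0.3218]
eef_rot: [-0.005, 0.572, 0.82, -0.004]
wrist_force: [-0.2, -0.1, -0.5]
finger_gap: 1.001
```

```bash
python3 - <<'E'
from h import *
s=arm.get_state();print(s['position'],s['eef_rot'],s['joint_positions'])
cap('side','side1');cap('top','top1')
crop('side1',225,125,385,265,5,'sc1')
E
```

```text
[0.59747311 0.11297817 0.32176663] [-0.00539841  0.57209138  0.82016367 -0.00372453] [ 6.22710543e-04  2.36929966e-01  1.72692790e+00  8.12877039e-05
  1.19085182e+00 -3.52067325e-01]
```

View pics/sc1.png

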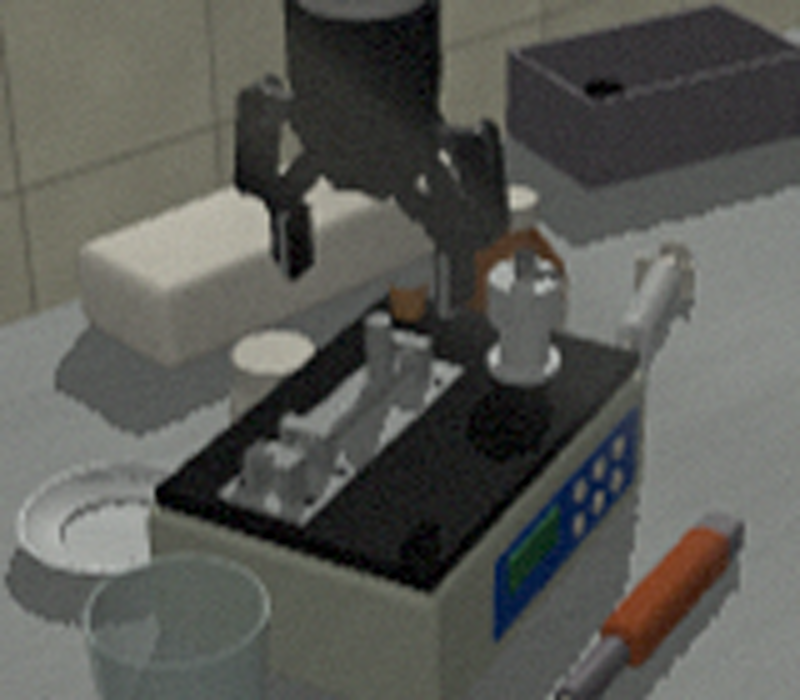

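{"op": "carry_out", "data": {
  "plan": [0.1,-0.2,-0.8,0,0.1,-0.2,-0.8,0,0,0,-0.8,0,0,0,0,0]
}}

```text
clock: 2.7
position: [0.6009, 0.1079, 0.3013]
eef_rot: [-0.002, 0.572, 0.82, -0.001]
wrist_force: [-0.0, -0.2, -0.3]
finger_gap: 1.0
```

{"op": "carry_out", "data": {
  "plan": [0,0,0,0,0,0,0,0,0,0,0,0,0,0,0,0,0,0,0,0,0,0,0,0,0,0,0,0,0,0,0,0,0,0,0,0,0,0,0,0],
  "hand": 1,
  "grip_force": 30
}}

```text
clock: 3.53
position: [0.5998, 0.1072, 0.302]
eef_rot: [-0.004, 0.572, 0.82, -0.005]
wrist_force: [0.2, -0.6, -0.3]
finger_gap: 0.147
```

```bash
python3 - <<'E'
from h import *
s=arm.get_state();print(s['position'],s['eef_rot'],s['wrist_force'])
cap('side','side2')
crop('side2',225,125,385,265,5,'sc2')
E
```

```text
[0.59977684 0.10724099 0.30204494] [-0.00393039  0.57206953  0.82018131 -0.00486   ] [ 0.1832635  -0.64883324 -0.33698008]
```

View pics/sc2.png

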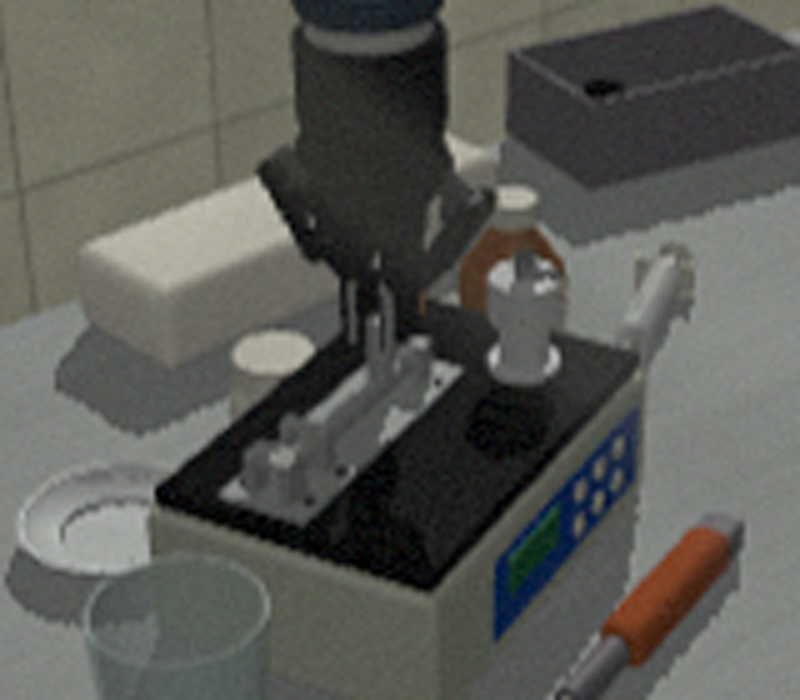

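The fingers closed on the handle (gap 0.147, about 13 mm; handle at (375,330) between the pads). Sliding along pump +y.

{"op": "carry_out", "data": {
  "plan": [-0.17,0.47,0,0,-0.17,0.47,0,0,-0.17,0.47,0,0,-0.17,0.47,0,0,-0.17,0.47,0,0,-0.17,0.47,0,0]
}}

```text
clock: 4.08
position: [0.5891, 0.1366, 0.302]
eef_rot: [-0.003, 0.572, 0.82, -0.006]
wrist_force: [-0.0, -1.6, -0.7]
finger_gap: 0.141
```

```bash
python3 - <<'E'
from h import *
s=arm.get_state();print(s['position'],s['eef_rot'],s['wrist_force'])
E
```

```text
[0.58909459 0.13661877 0.30203522] [-0.00272305  0.57232991  0.81999725 -0.00596378] [-0.00507994 -1.64179708 -0.74571283]
```

{"op": "carry_out", "data": {
  "plan": [-0.17,0.47,0,0,-0.1,0.28,0,0,-0.1,0.28,0,0,-0.1,0.28,0,0,-0.1,0.28,0,0]
}}

```text
clock: 4.5
position: [0.5837, 0.1515, 0.302]
eef_rot: [0.004, 0.571, 0.821, -0.011]
wrist_force: [4.5, -16.0, -3.2]
finger_gap: 0.145
```

```bash
python3 - <<'E'
from h import *
s=arm.get_state();print(s['position'],s['wrist_force'])
cap('side','side3')
crop('side3',225,125,385,265,5,'sc3')
E
```

```text
[0.58369223 0.15145707 0.30203236] [  4.49923563 -15.97162539  -3.18493755]
```

View pics/sc3.png

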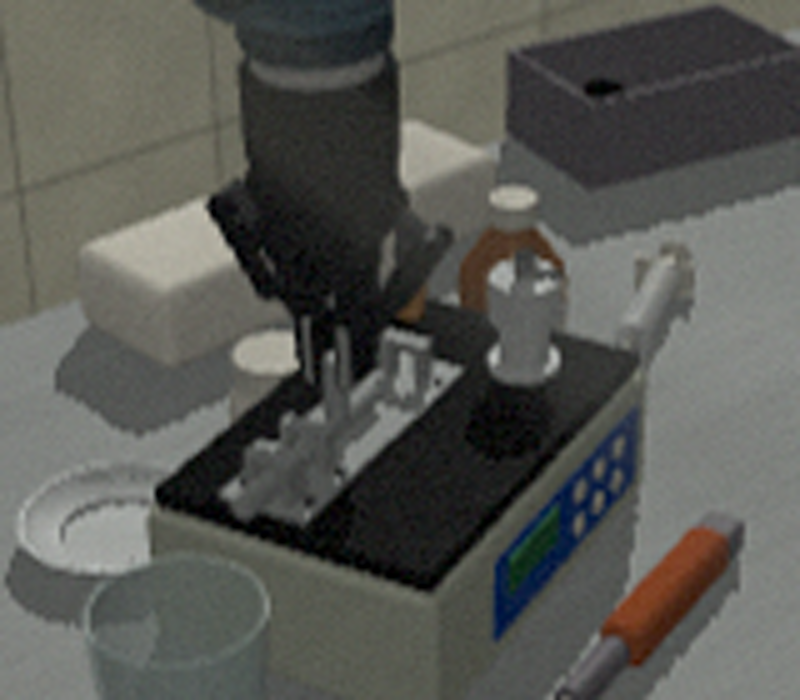

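{"op": "carry_out", "data": {
  "plan": [-0.1,0.28,0,0,-0.1,0.28,0,0,-0.1,0.28,0,0]
}}

```text
clock: 4.8
position: [0.5827, 0.1544, 0.302]
eef_rot: [0.011, 0.571, 0.821, -0.016]
wrist_force: [4.0, -13.8, -2.3]
finger_gap: 0.146
```

{"op": "carry_out", "data": {
  "plan": [0.03,-0.1,0,0,0,0,0,0,0,0,0,0,0,0,0,0,0,0,0,0,0,0,0,0,0,0,0,0],
  "hand": -1
}}

```text
clock: 5.38
position: [0.5828, 0.155, 0.3025]
eef_rot: [0.01, 0.571, 0.821, -0.014]
wrist_force: [0.0, -0.4, -0.6]
finger_gap: 1.002
```

{"op": "carry_out", "data": {
  "plan": [0,0,2.0,0,0,0,3.0,0,0,0,3.0,0,0,0,0,0]
}}

```text
clock: 5.72
position: [0.5812, 0.1556, 0.3826]
eef_rot: [0.007, 0.571, 0.821, -0.016]
wrist_force: [1.1, -0.2, 0.6]
finger_gap: 1.0
```

```bash
python3 - <<'E'
from h import *
s=arm.get_state();print(s['position'],s['wrist_force'])
S=cap('side','side4')
crop('side4',245,165,365,265,6.5,'sc4')
E
```

```text
[0.58123927 0.15556467 0.38257861] [ 1.13161542 -0.17696051  0.58829318]
```

View pics/sc4.png

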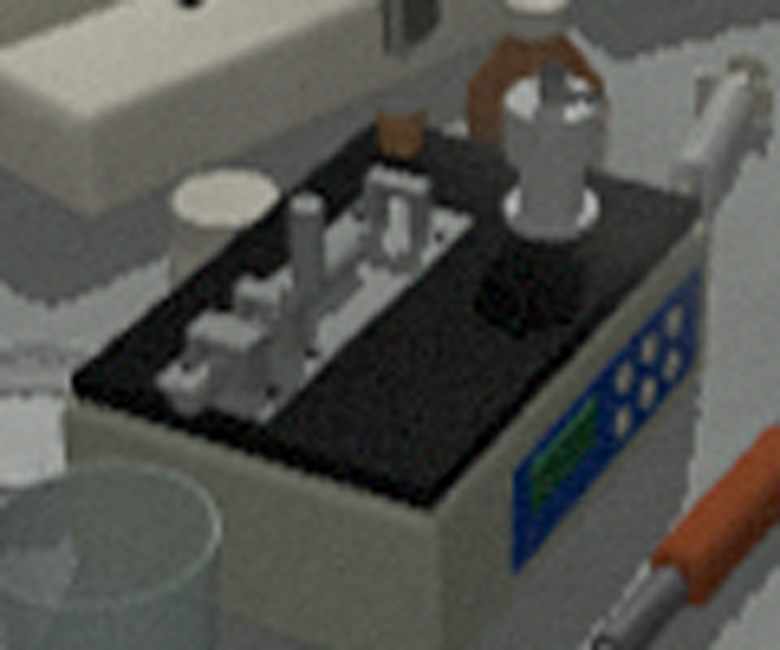

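Bolt rod now shows through the keeper at (185,385); handle top at (309,201). Checking displacement.

```bash
python3 - <<'E'
from h import *
S=load('side4');sp=lambda x,y:(245+x/6.5-.4,165+y/6.5-.4)
a=ray(S,*sp(362,153),.1435);b=ray(S,*sp(309,200),.1435);print(a,b,np.linalg.norm(b-a))
yaw=.346;c,s=np.cos(yaw),np.sin(yaw);ctr=np.array([.5761,.1046,0])
P=pts(S).reshape(-1,3);d=P-ctr;L=np.c_[c*d[:,0]+s*d[:,1],-s*d[:,0]+c*d[:,1],P[:,2]]
k=(abs(L[:,0]-.02)<.02)&(abs(L[:,1])<.13)&(L[:,2]>.124)&(L[:,2]<.15);print('handle S',L[k].mean(0),L[k].max(0),L[k].min(0))
# straps/keeper tops
k=(abs(L[:,0]-.02)<.012)&(abs(L[:,1])<.13)&(L[:,2]>.114)&(L[:,2]<.121);print(np.histogram(L[k][:,1],bins=np.arange(-.08,.11,.005)))
E
```

```text
[0.59768566 0.11104728 0.1435    ] [0.5825136  0.15022726 0.1435    ] 0.04201501650227676
handle S [0.01982102 0.04575535 0.13520508] [0.02925374 0.05042223 0.14343106] [0.01349206 0.03882795 0.12402929]
(array([ 0,  0,  0,  0,  0,  0,  0,  0,  0,  7,  6,  7,  0,  0,  0,  0,  0,
        0,  0,  0,  0,  0,  0,  0,  4,  7,  1,  0,  0,  6, 12,  8,  0,  0,
        2, 11, 10]), array([-8.0000000e-02, -7.5000000e-02, -7.0000000e-02, -6.5000000e-02,
       -6.0000000e-02, -5.5000000e-02, -5.0000000e-02, -4.5000000e-02,
       -4.0000000e-02, -3.5000000e-02, -3.0000000e-02, -2.5000000e-02,
       -2.0000000e-02, -1.5000000e-02, -1.0000000e-02, -5.0000000e-03,
        6.9388939e-17,  5.0000000e-03,  1.0000000e-02,  1.5000000e-02,
        2.0000000e-02,  2.5000000e-02,  3.0000000e-02,  3.5000000e-02,
        4.0000000e-02,  4.5000000e-02,  5.0000000e-02,  5.5000000e-02,
        6.0000000e-02,  6.5000000e-02,  7.0000000e-02,  7.5000000e-02,
        8.0000000e-02,  8.5000000e-02,  9.0000000e-02,  9.5000000e-02,
        1.0000000e-01,  1.0500000e-01]))
```

{"op": "carry_out", "data": {
  "plan": [-0.06,-1.3,0,0.12,-0.06,-1.3,0,0.12,-0.06,-1.3,0,0.12,-0.06,-1.3,0,0.12,-0.06,-1.3,0,0.12,-0.06,-1.3,0,0.12,-0.06,-1.3,0,0.12,-0.06,-1.3,0,0.12,-0.06,-1.3,0,0.12,-0.06,-1.3,0,0.12,0,0,0,0.12,0,0,0,0.12,0,0,0,0.12,0,0,0,0.12,0,0,0,0.12,0,0,0,0],
  "hand": -0.3
}}

```text
clock: 7.1
position: [0.5688, 0.0209, 0.3606]
eef_rot: [0.005, -0.325, 0.946, -0.007]
wrist_force: [0.0, -1.2, -0.0]
finger_gap: 0.648
```

```bash
cat >> h.py <<'E'
from scipy.spatial.transform import Rotation as Ro
def st():
    s=arm.get_state();q=s['eef_rot'];R=Ro.from_quat([q[1],q[2],q[3],q[0]]).as_matrix()
    z=R[:,2];print('clk',s['clock'],'tcp',s['position'].round(4),'zaxis',z.round(4),'yaw_y',np.arctan2(R[1,1],R[0,1]).round(4),'grasp',(s['position']+.155*z).round(4),'gap',round(s['finger_gap'],3))
    print('q',s['joint_positions'].round(3),'F',s['wrist_force'].round(2),'M',s['moment'].round(3)); return s
E
python3 - <<'E'
from h import *
st();cap('side','side5');crop('side5',225,125,385,265,5,'sc5');cap('top','top5')
st()
E
```

```text
clk 7.1 tcp [0.5688 0.0209 0.3606] zaxis [ 0.0149 -0.0103 -0.9998] yaw_y 2.2322 grasp [0.5711 0.0193 0.2056] gap 0.648
q [-0.161  0.099  1.808 -0.008  1.219 -2.391] F [ 0.03 -1.24 -0.04] M [0.005 0.046 0.022]
clk 7.2 tcp [0.5688 0.0209 0.3606] zaxis [ 0.0148 -0.0104 -0.9998] yaw_y 2.2271 grasp [0.5711 0.0193 0.2057] gap 0.649
q [-0.161  0.099  1.807 -0.008  1.219 -2.386] F [ 0.55 -0.15 -0.37] M [-0.002  0.005  0.047]
```

View pics/sc5.png

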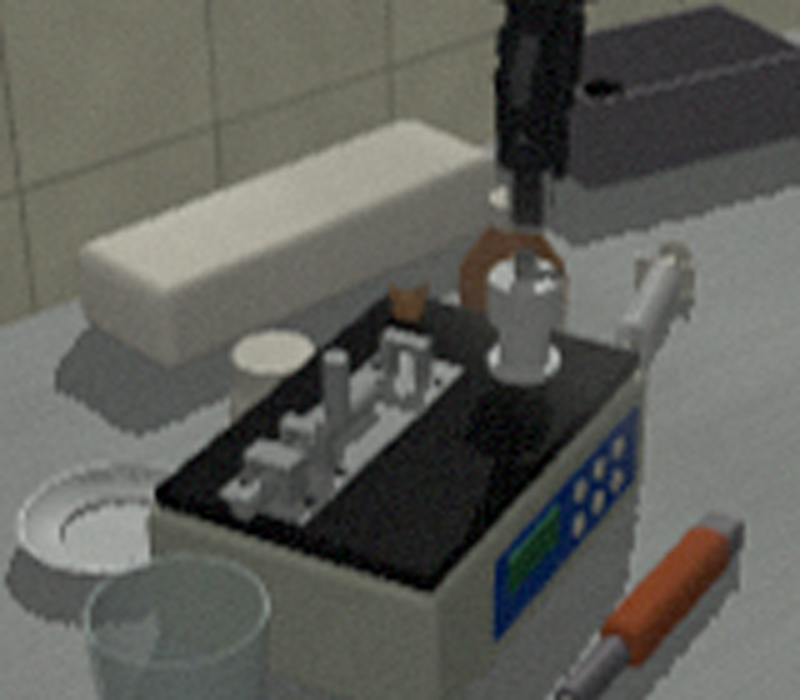

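{"op": "carry_out", "data": {
  "plan": [0.17,0.25,-1.0,0,0.17,0.25,-1.0,0,0,0,-1.0,0,0,0,0,0]
}}

```text
clock: 7.53
position: [0.5721, 0.0268, 0.3267]
eef_rot: [0.005, -0.319, 0.948, -0.007]
wrist_force: [-0.7, -1.2, -0.4]
finger_gap: 0.653
```

```bash
python3 - <<'E'
from h import *
st();cap('side','side6');crop('side6',265,125,385,225,6.5,'sc6');cap('top','top6');crop('top6',285,135,385,215,7,'tc6')
E
```

```text
clk 7.5333 tcp [0.5721 0.0268 0.3267] zaxis [ 0.0138 -0.0102 -0.9999] yaw_y 2.2208 grasp [0.5743 0.0252 0.1717] gap 0.653
q [-0.15   0.147  1.821 -0.009  1.158 -2.367] F [-0.68 -1.19 -0.43] M [0.02  0.005 0.022]
```

View pics/sc6.png

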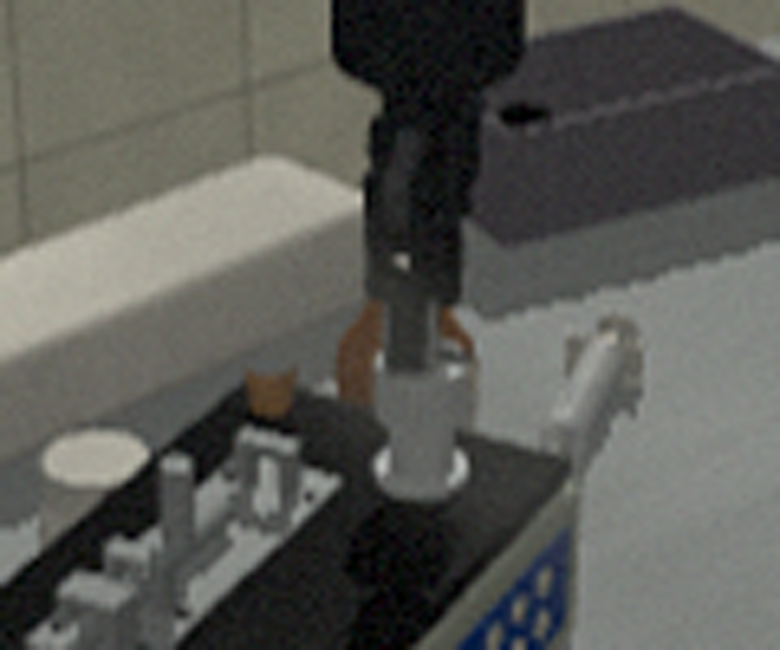

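{"op": "carry_out", "data": {
  "plan": [0,0,-1.0,0,0,0,-1.0,0,0,0,-0.7,0,0,0,-0.7,0,0,0,0,0]
}}

```text
clock: 8.05
position: [0.5729, 0.0265, 0.2922]
eef_rot: [0.007, -0.319, 0.948, -0.008]
wrist_force: [0.2, 0.6, -0.6]
finger_gap: 0.649
```

{"op": "carry_out", "data": {
  "plan": [0,0,0,0,0,0,0,0,0,0,0,0,0,0,0,0,0,0,0,0,0,0,0,0],
  "hand": 1,
  "grip_force": 50
}}

```text
clock: 8.55
position: [0.5725, 0.0268, 0.2918]
eef_rot: [0.006, -0.319, 0.948, -0.007]
wrist_force: [-0.2, -0.2, -1.7]
finger_gap: 0.45
```

```bash
python3 - <<'E'
from h import *
st();cap('side','side7');crop('side7',265,125,385,225,6.5,'sc7')
E
```

```text
clk 8.55 tcp [0.5725 0.0268 0.2918] zaxis [ 0.0156 -0.009  -0.9998] yaw_y 2.2195 grasp [0.5749 0.0254 0.1369] gap 0.45
q [-0.15   0.194  1.838 -0.007  1.092 -2.366] F [-0.19 -0.21 -1.68] M [ 0.175  0.118 -0.01 ]
```

View pics/sc7.png

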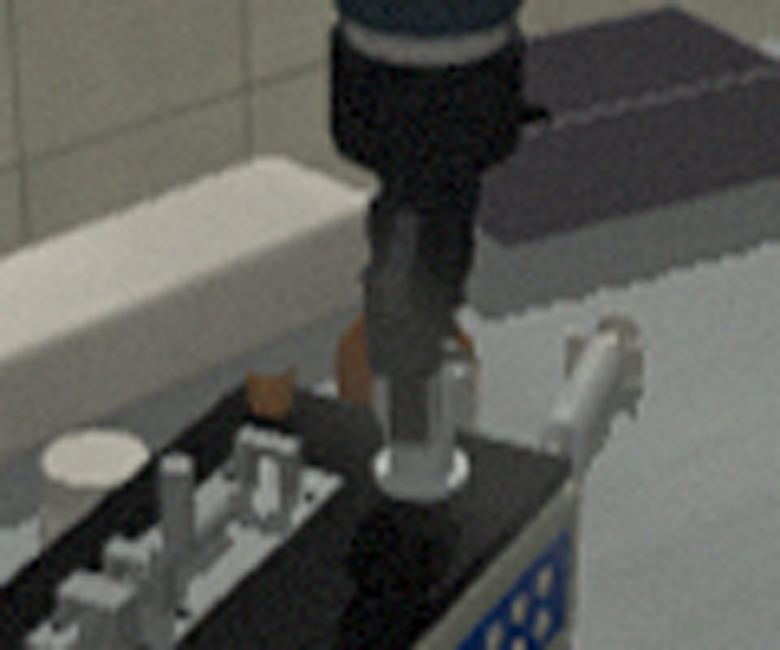

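{"op": "carry_out", "data": {
  "plan": [0.02,0.02,-0.01,-0.12,0.02,0.02,-0.01,-0.12,0.02,0.02,-0.01,-0.12,0.03,0.01,-0.01,-0.12,0.03,0.01,-0.01,-0.12,0.03,0.01,-0.01,-0.12,0.03,0.01,-0.01,-0.12,0.03,0.01,-0.01,-0.12]
}}

```text
clock: 9.27
position: [0.5747, 0.0278, 0.2912]
eef_rot: [0.003, 0.174, 0.985, -0.009]
wrist_force: [-0.8, -0.5, -1.3]
finger_gap: 0.448
```

```bash
python3 - <<'E'
from h import *
st()
E
```

```text
clk 9.2667 tcp [0.5747 0.0278 0.2912] zaxis [ 0.0023 -0.0193 -0.9998] yaw_y 1.2216 grasp [0.5751 0.0248 0.1362] gap 0.448
q [-0.146  0.203  1.83  -0.021  1.104 -1.358] F [-0.75 -0.53 -1.33] M [0.133 0.051 0.074]
```

{"op": "carry_out", "data": {
  "plan": [0.03,0,-0.01,-0.12,0.03,0,-0.01,-0.12,0.03,-0.01,-0.01,-0.12,0.03,-0.01,-0.01,-0.12,0.03,-0.02,-0.01,-0.12,0.03,-0.02,-0.01,-0.12,0.02,-0.02,-0.01,-0.12,0.02,-0.03,-0.01,-0.12,0.02,-0.03,0,-0.12,0.02,-0.03,0,-0.12]
}}

```text
clock: 10.1
position: [0.5772, 0.0258, 0.2904]
eef_rot: [-0.003, 0.717, 0.697, -0.01]
wrist_force: [-1.5, 0.8, -1.4]
finger_gap: 0.457
```

```bash
python3 - <<'E'
from h import *
st()
E
```

```text
clk 10.1 tcp [0.5772 0.0258 0.2904] zaxis [-0.0176 -0.0101 -0.9998] yaw_y -0.0283 grasp [0.5745 0.0243 0.1354] gap 0.457
q [-0.15   0.212  1.82  -0.014  1.125 -0.115] F [-1.55  0.85 -1.39] M [ 0.078 -0.034  0.096]
```

{"op": "carry_out", "data": {
  "plan": [0.02,-0.03,-0.01,-0.12,0.01,-0.03,-0.01,-0.12,0.01,-0.03,-0.01,-0.12,0,-0.04,-0.01,-0.12,0,-0.04,-0.01,-0.12,0,-0.04,-0.01,-0.12,0,-0.04,-0.01,-0.12,-0.01,-0.03,-0.01,-0.12]
}}

```text
clock: 10.77
position: [0.577, 0.0233, 0.2898]
eef_rot: [-0.007, 0.963, 0.268, -0.008]
wrist_force: [-2.0, 0.0, -1.3]
finger_gap: 0.453
```

```bash
python3 - <<'E'
from h import *
st();cap('top','top8');crop('top8',285,155,385,235,7,'tc8');cap('side','side8');crop('side8',285,145,365,215,10,'sc8')
E
```

```text
clk 10.7667 tcp [0.577  0.0233 0.2898] zaxis [-0.0197  0.0082 -0.9998] yaw_y -1.0281 grasp [0.5739 0.0245 0.1348] gap 0.453
q [-0.157  0.213  1.821  0.006  1.128  0.869] F [-2.    0.04 -1.35] M [-0.044  0.027  0.089]
```

View pics/sc8.png

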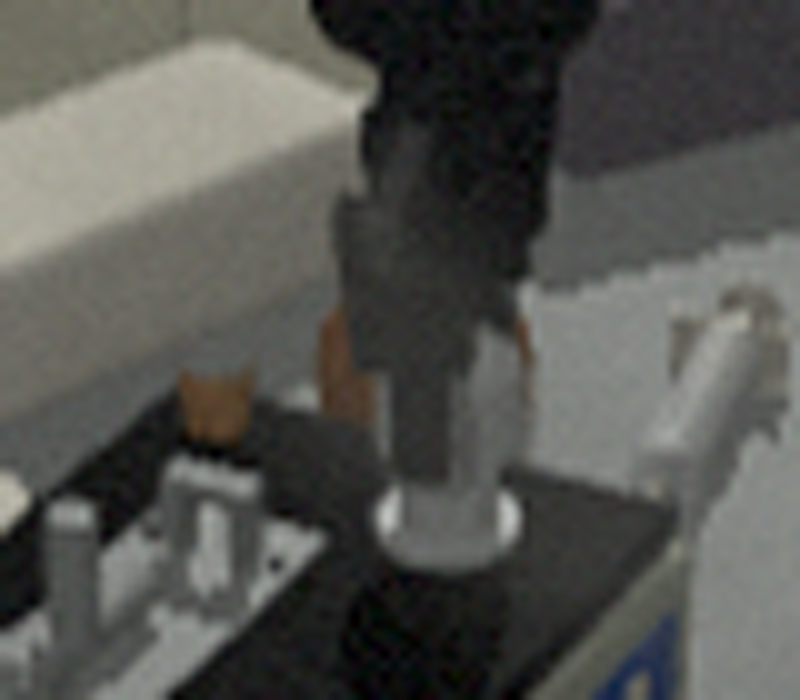

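{"op": "carry_out", "data": {
  "plan": [0,-0.02,-0.01,-0.08,0,-0.02,0,-0.08,-0.01,-0.02,0,-0.08]
}}

```text
clock: 11.12
position: [0.5766, 0.0228, 0.2896]
eef_rot: [-0.007, 0.988, 0.155, -0.008]
wrist_force: [-1.1, 1.7, -1.2]
finger_gap: 0.454
```

{"op": "carry_out", "data": {
  "plan": [-0.01,-0.02,0,-0.08,-0.01,-0.02,0,-0.08]
}}

```text
clock: 11.28
position: [0.5763, 0.0225, 0.2895]
eef_rot: [-0.008, 0.997, 0.076, -0.007]
wrist_force: [-0.7, 0.8, -1.3]
finger_gap: 0.451
```

```bash
python3 - <<'E'
from h import *
st()
E
```

```text
clk 11.2833 tcp [0.5763 0.0225 0.2895] zaxis [-0.0159  0.0145 -0.9998] yaw_y -1.4188 grasp [0.5738 0.0248 0.1346] gap 0.451
q [-0.159  0.211  1.824  0.013  1.125  1.254] F [-0.66  0.83 -1.33] M [0.007 0.048 0.09 ]
```

{"op": "carry_out", "data": {
  "plan": [-0.01,-0.01,0,-0.06,-0.01,-0.01,0,-0.06,-0.01,-0.01,0,-0.06]
}}

```text
clock: 11.53
position: [0.5754, 0.0228, 0.2894]
eef_rot: [-0.007, 1.0, -0.007, -0.009]
wrist_force: [-11.3, 0.3, 4.9]
finger_gap: 0.45
```

```bash
python3 - <<'E'
from h import *
st()
E
```

```text
clk 11.5333 tcp [0.5754 0.0228 0.2894] zaxis [-0.0173  0.0135 -0.9998] yaw_y -1.5842 grasp [0.5727 0.0249 0.1345] gap 0.45
q [-0.159  0.209  1.826  0.012  1.126  1.42 ] F [-11.26   0.35   4.95] M [0.078 1.643 1.228]
```

Hard stop felt (moment 1.23 N m). Hold against it for more than 0.2 s.

{"op": "carry_out", "data": {
  "plan": [0,0,0,-0.02,0,0,0,-0.02,0,0,0,-0.02,0,0,0,-0.02]
}}

```text
clock: 11.87
position: [0.5745, 0.0235, 0.2896]
eef_rot: [-0.005, 0.999, -0.039, -0.011]
wrist_force: [-3.5, -0.0, 2.5]
finger_gap: 0.449
```

```bash
python3 - <<'E'
from h import *
st();cap('top','top9');crop('top9',285,155,385,235,7,'tc9');st()
E
```

```text
clk 11.8667 tcp [0.5745 0.0235 0.2896] zaxis [-0.0213  0.0108 -0.9997] yaw_y -1.6481 grasp [0.5712 0.0252 0.1346] gap 0.449
q [-0.157  0.208  1.827  0.008  1.129  1.487] F [-3.49 -0.    2.53] M [-0.056  0.341  1.233]
clk 11.9167 tcp [0.5745 0.0235 0.2896] zaxis [-0.0211  0.011  -0.9997] yaw_y -1.6492 grasp [0.5713 0.0252 0.1346] gap 0.45
q [-0.157  0.208  1.827  0.008  1.129  1.488] F [-4.47  0.81  2.72] M [-0.046  0.66   1.239]
```

View pics/tc9.png

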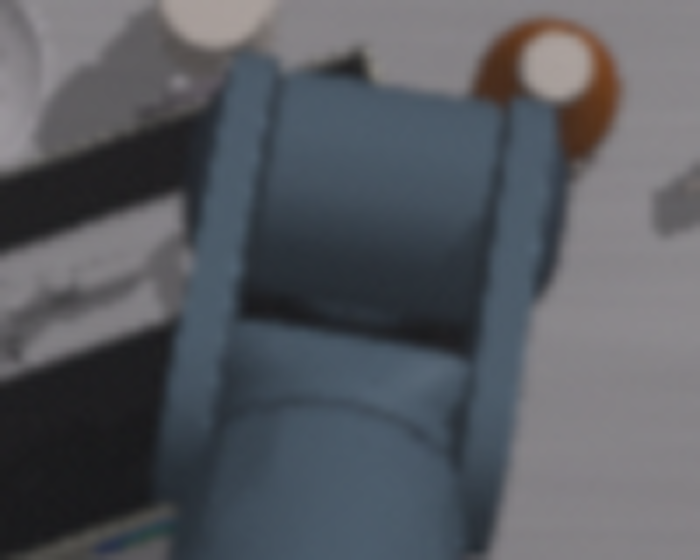

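{"op": "carry_out", "data": {
  "plan": [0.02,0.02,0,0.06,0.03,0.02,0.01,0.12,0.03,0.02,0.01,0.12,0.03,0.03,0.01,0.12,0.03,0.03,0.01,0.12,0.02,0.03,0.01,0.12,0.02,0.04,0.01,0.12,0.01,0.04,0.01,0.12,0,0.04,0.01,0.12,0,0.04,0.01,0.12,0,0.04,0.01,0.12]
}}

```text
clock: 12.83
position: [0.5764, 0.0238, 0.2904]
eef_rot: [-0.0, 0.823, 0.568, -0.012]
wrist_force: [-2.8, 0.4, 1.1]
finger_gap: 0.456
```

```bash
python3 - <<'E'
from h import *
st()
E
```

```text
clk 12.8333 tcp [0.5764 0.0238 0.2904] zaxis [-0.0193 -0.0127 -0.9997] yaw_y -0.3634 grasp [0.5734 0.0218 0.1354] gap 0.456
q [-0.153  0.211  1.822 -0.017  1.126  0.218] F [-2.75  0.36  1.13] M [-0.101  0.333 -0.066]
```

{"op": "carry_out", "data": {
  "plan": [0,0.04,0.01,0.1,0,0.04,0.01,0.1,0,0.03,0.01,0.1,0,0,0,0,0,0,0,0]
}}

```text
clock: 13.25
position: [0.5765, 0.0237, 0.2906]
eef_rot: [0.0, 0.729, 0.685, -0.01]
wrist_force: [-3.8, 0.2, 1.2]
finger_gap: 0.452
```

```bash
python3 - <<'E'
from h import *
st();cap('side','side10');crop('side10',285,145,365,215,10,'sc10')
T=load('side10')
E
```

```text
clk 13.25 tcp [0.5765 0.0237 0.2906] zaxis [-0.0138 -0.0132 -0.9998] yaw_y -0.0624 grasp [0.5744 0.0216 0.1356] gap 0.452
q [-0.153  0.21   1.823 -0.017  1.121 -0.084] F [-3.84  0.22  1.17] M [0.009 0.452 0.079]
```

View pics/sc10.png

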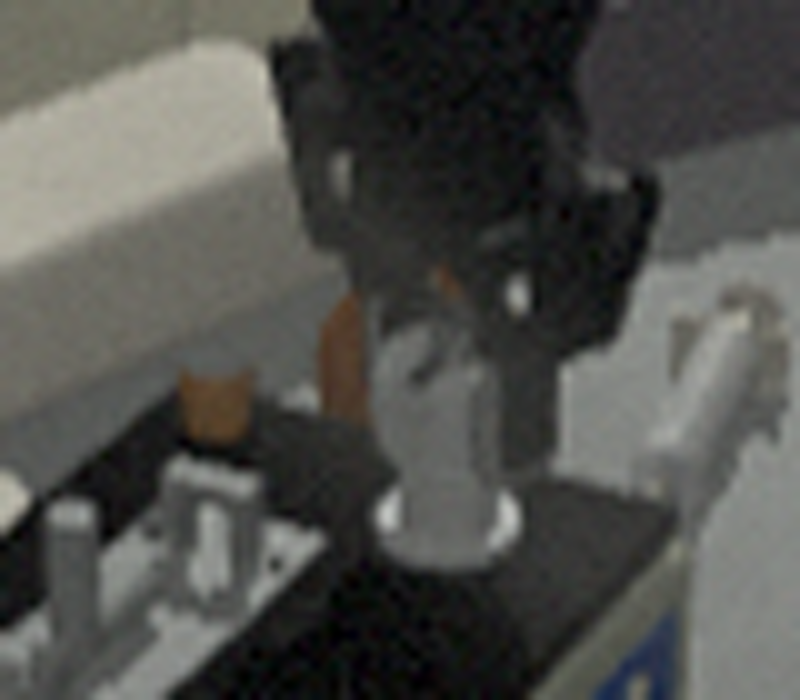

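The dark ridge shows on the nut top from about (445,340) towards (417,378). Comparing it with the projected quarter-turn direction.

```bash
python3 - <<'E'
from h import *
S=load('side10');c0=np.array([.5745,.0247,.148])
f=lambda X:((proj(S,X)-[284.6,144.6])*10).round(0)
print('centre',f(c0))
for a in(1.0,1.27,1.57,1.87,2.2):
    t=.346+a;print(a,f(c0+.01*np.array([np.cos(t),np.sin(t),0])),f(c0+.02*np.array([np.cos(t),np.sin(t),0])))
crop('side10',310,160,350,195,18,'sc11')
st()
E
```

```text
centre [460. 348.]
1.0 [427. 356.] [395. 365.]
1.27 [434. 360.] [407. 373.]
1.57 [443. 363.] [425. 379.]
1.87 [453. 365.] [446. 383.]
2.2 [465. 365.] [471. 383.]
clk 13.3 tcp [0.5765 0.0237 0.2906] zaxis [-0.0137 -0.0133 -0.9998] yaw_y -0.062 grasp [0.5744 0.0216 0.1356] gap 0.454
q [-0.153  0.21   1.823 -0.017  1.121 -0.084] F [-3.33  0.6   1.6 ] M [0.033 0.408 0.074]
```

View pics/sc11.png

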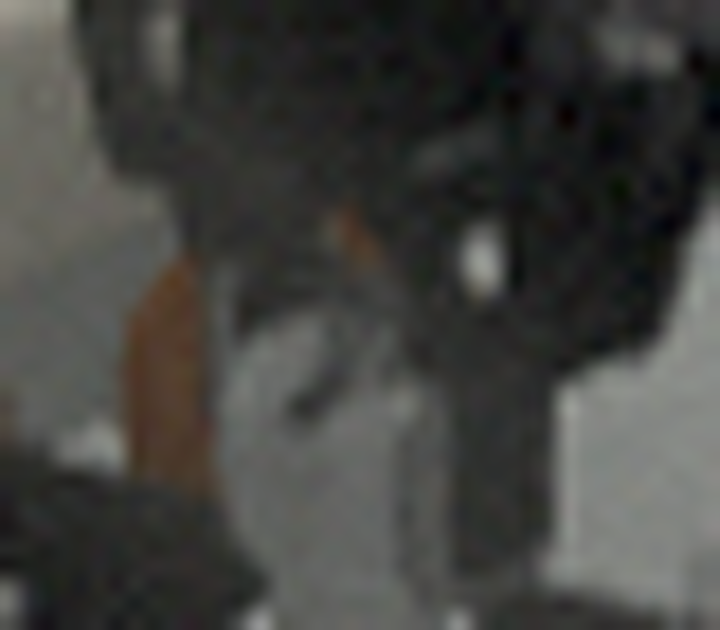

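```bash
python3 - <<'E'
from h import *
print(arm.sign_off()); st()
E
```

```text
the job is handed in; nothing more can be done
None
the job is handed in; nothing more can be done
```

I slid the bolt fully home, screwed the nut down to its stop and backed it off a quarter turn. I then handed the job in with the fingers still gripping the nut. No verdict was reported.

- **Bolt:** I pushed it until it stalled at about 16 N. The side camera put the handle 42 mm from where it started, with the rod showing through the keeper. As travel is at most 45 mm, it stands between 42 and 45 mm, above the 40 mm limit. The handle was still in place in the last picture.
- **Nut down:** I turned it about 3.8 rad clockwise in one grip, until the moment rose from about 0.09 to 1.23 N m. I held it there for more than 0.3 s. The moment stayed constant while the tool turned another 0.065 rad, so the fingers were slipping on a bottomed nut.
- **Back-off:** the tool turned back 1.587 rad. I read about 1.65 rad from the ridge in the side picture, but that picture is coarse and the reading needed a 1.6-pixel calibration correction. Both values are inside 1.27–1.87.
- **Grip at hand-in:** it was set to 50 N, with the opening at 0.45, steady on the nut. I did not measure the contact force directly.
- **Bystanders:** those visible in the close-up side pictures looked unmoved. I did not measure any of them, and the last top view was partly blocked by the arm.
- **Disagreements:** the two cameras differed by about 2–3 mm on where the nut is. The tool picked up a tilt of up to about 2° while pushing the bolt, and I allowed for it by shifting the tool while turning the nut.

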